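# Unlock the plate sealing press and hold its cam lever at full lift

## Robot

A 6-joint arm with a two-finger parallel gripper is mounted at the origin on a cart in front of the work surface, level with it; the furniture and walls round the work are solid. World frame = base frame: x ahead of the robot, y to its left, z up, the work surface at z = 0. Lengths are in m, angles in rad, forces in N, time in s.
With the tool pointing down it reaches from about 0.35 to 0.8 m from the base axis. Payload 7.3 kg.
Tool frame: the origin (TCP) lies between the finger pads; the fingertips stand 25 mm ahead of it and the grasp point (between the pads) lies 6 mm ahead of it (r.tip_extent is the distance from the TCP to the fingertips, in m); z points along the fingers, y is the direction in which the jaws open and shut (so a half turn about z gives the same grasp; the last joint's range is limited). The gripper opens to 85 mm and grips with 20 to 120 N. Pads are 22 mm wide; open, the fingers measure 114 mm over their backs; the gripper's body (76 mm by 85 mm) begins 54 mm behind the grasp point. The pads swing forward as they close: fully open they stand 13 mm farther back than shut.
Start: joints at [-1.454, 0.342, 1.524, -0, 1.275, -0.146], TCP at [0.136, -0.507, 0.256] pointing down, gripper open.
Joint ranges: [-2.53, 2.53], [-0.77, 2.02], [0.04, 2.7], [-1, 4.14], [0.28, 2.66], [-3.11, 3.11]. Speed limits (rad/s): [2.57, 2.57, 3.14, 3.14, 3.14, 3.14].

## Interface

Orientations are given as a unit quaternion [x, y, z, w].
In Python, from workcell import r, command_gripper, optics gives the robot as it stands. The module is installed in compiled form; this text tells all that it offers. Calls block until the motion is done:
- r.reach(position, orientation): joint-space move of the TCP to a pose.
- r.move_straight(position, orientation=None, speed=0.15, max_force=None): straight line of the TCP; orientation=None keeps the orientation; speed is the mean speed in m/s. With max_force (N) it stops when the force on the tool has changed by that much, and returns True; else False.
- r.movej(angles): joint-space move.
- command_gripper(opening, force=None): finger opening in m; force is the grip in N (None keeps the last); returns when the fingers have stopped.
- r.hold(seconds).
- r.solve_ik(position, orientation): joint angles nearest the present ones, or None.
- r.read_state(): the state.
- optics.get_image(name): name is "side" or "top" or "wrist"; returns (picture, depth): 400x640x3 uint8, red, green, blue; 400x640 float32, m along the optical axis (not along the pixel's ray), 0 where there is no reading.
- optics.camera_model(name): a dict with "K" (3x3 intrinsics, pixels), "R" (3x3) and "t" (3): a world point X has camera coordinates R X + t; the wrist camera has in their place "tool_from_camera" (4x4, takes a point from camera to tool coordinates, whose origin is the TCP and whose axes are the flange's). Camera axes: x right, y down, z forward; pixel columns grow to the right and rows downward; lengths in m; the calibration is good to about 2 mm. The wrist camera is an equidistant fisheye: a pixel r from the principal point sees the ray r / f radians off the axis. A picture is of the moment at which its call begins: read the wrist's pose just before it. camera_model takes no time and is no camera call.
A pose or a line that the arm cannot do raises r.PlanningError and nothing moves.
- r.finish_job(): hands the job in, once; it reports no verdict.
The state is a dict: "time_s": time; "joint_positions": joint angles; "dq": joint speeds; "tau": joint torques, N m; "eef_pos": TCP position; "eef_rot": TCP orientation; "contact_force": force on the tool from outside, world axes, zero at the start; "torque": the same for the moment, N m; "grip_width": finger opening in m.
Only numpy, scipy, OpenCV 4.12 (cv2) and the standard library are available. Lean on these libraries where they do the work, as an engineer would, in place of code of your own. Each camera call takes 0.05 s, during which the arm holds its last target. There are 200 camera calls.

## Task

Seal the lidded microplate in the lever press: take the switch key from its holder, push it fully home in the press's lock, turn it clockwise to its stop to draw the bolt, and leave it in there. Then take the cam lever by its black grip and swing it straight up, where the cam lifts the bed and plate highest (past that they sink again), and finish while still holding it there, since it springs back when let go. Leave the beaker, petri dish and bottle where they stand.

Things in the scene. Friction and masses are not known exactly. Their poses are not given: they have to be found in the camera images.
- press: Fixed grey/aluminium press, 210 mm wide, 160 mm tall; origin on the bench under its bed's middle. Own -x = front (lever side, to the robot), +y = left, z up. Columns and crosshead lie at own x > -0.05; in front only lever, 71 mm high bearing block, bolt, lock. 10 mm base tongue at own x -0.131 to -0.074, y -0.035 to 0.152; bare bench under the level lever's grip.
- lever_axis (a point): Point on the camshaft's axis, 47 mm above the bench, abreast of the middle of the lever's grip. Axes as the press (shaft along own x): the middle of the grip moves round this point on a circle of radius 105 mm in this point's own y-z plane.
- cam_lever (a joint): Lever angle (rad). 0 = rest, lever level, pointing to the press's own -y (right, seen from the robot); growing = swings up and over towards +y. 1.571 = straight up = highest lift; beyond it the bed sinks; end stop 2.2. A spring pulls it to 0: 2 to 6 N at the grip all the way. With the lock shut the bolt blocks it near 0.
- grip_center (a point): Middle of the lever's grip: black round sleeve, 16.4 mm diameter, 62 mm long, level, along the press's own x, 34 mm clear of the lever arm behind. Pinch it from above across its diameter; it revolves freely on its pin, so a hand may keep its direction during the swing. The point's y and z axes spin with the sleeve: take directions from lever_axis.
- lever_grip: The revolving sleeve itself (origin at its outer, front end, on its axis).
- press_bed (a joint): Lift of the bed above its lowest position (m): rises steadily with the lever angle to its highest, about 0.0114, at 1.571 rad, and sinks beyond.
- microplate: White 96-well plate with grey push-on sealing lid, 128 x 85 x 16.5 mm, origin under its middle, axes as the press, long side along the press's own y. Lies loose between low lips on the bed; need not be touched. About the last 2.5 mm of lift press it on the pressure plate.
- pressure_plate: Sprung aluminium plate under the crosshead, 86 x 128 x 12 mm, origin under its middle; yields upward about 2.5 mm with about 20 N at full lift.
- key_center (a point): Middle of the key's black grip: 34 wide (own x), 10 thick (own y: pinch here), 38 mm high (z). Below it: 19 mm round collar (19 to 24 mm down), then a 24 mm long blade, 12 (x) x 5 (y) mm, its last 5 mm 8 x 3 mm; tip 48 mm below this point. Works either way round. Starts upright, collar on the holder's top, blade in its slot: lift 26 mm straight up. 50 g.
- key_holder: Fixed grey block, 56 x 40 x 40 mm on a 78 x 54 mm foot, origin on the bench under its middle; slot along its own x in the middle of its top, 1 mm play round the blade.
- lock_mouth (a point): Middle of the slot in the top of the steel lock barrel (34 mm wide, top 72 mm above the bench, in a 56 x 50 mm housing 68 mm high at the press's front left). Slot 14 (own x) x 7 (own y) x 26 mm deep, 1.5 mm chamfer; turns with the barrel. Key fully home: collar on the barrel, key_center 24 mm above this point.
- lock_barrel (a joint): Barrel angle (rad): 0 = locked, slot along the press's own x; grows clockwise seen from above; stop at 1.1 = open, bolt drawn (lever free from about 0.9). Stays where left; about 0.06 N m to turn. Play lets the key lead the barrel by up to 0.2 rad.
- small_beaker: Bystander: clear beaker, 57 mm wide, 70 mm high, origin under its middle.
- petri_dish: Bystander: flat clear petri dish, 71 mm wide, 15 mm high, origin under its middle.
- reagent_bottle: Bystander: brown bottle with a blue cap, 56 mm wide, 105 mm high, origin under its middle.
There are look-alikes about, which are no part of the job. There is more than one size of the microplate; the one meant has the size given above.

How it is judged:
By the outcome, as a careful person would: the job done as asked, in the order asked, and still so for the second after the job is handed in, while the arm keeps its last pose, push and grip.
It also fails if it takes over 58 s, if anything falls off the work surface, if the arm or the gripper's body presses on something with over 40 N, if the wrist force passes 120 N, or if a joint passes its speed limit or range.

## Working session

There is one attempt and no reset: what is moved stays moved. The work goes in short steps, each a Python script; the robot and the scene stay as the last script left them, time stands still between calls to the robot, and variables do not carry over. Pictures are saved under pics/ and viewed, about 8 in all and at most 12, crops included, and the job is handed in when it is done.

```bash
mkdir -p pics
cat > h.py <<'E'
import numpy as np, cv2
from workcell import r, command_gripper, optics
from scipy.spatial.transform import Rotation as Ro
def save(n,p): cv2.imwrite('pics/'+n,cv2.cvtColor(p,cv2.COLOR_RGB2BGR))
def world(name,dep):
    m=optics.camera_model(name);K=m['K'];h,w=dep.shape
    v,u=np.mgrid[:h,:w]; c=np.stack([(u-K[0,2])/K[0,0]*dep,(v-K[1,2])/K[1,1]*dep,dep],-1)
    return (c-m['t'])@m['R']   # R^T (c-t)
E
python3 - <<'E'
from h import *
for n in('top','side'):
    p,d=optics.get_image(n); save(n+'0.png',p); np.savez('pics/'+n+'0.npz',p=p,d=d)
    m=optics.camera_model(n); print(n,m['K'].tolist(),(-m['R'].T@m['t']).round(3),m['R'].round(2).tolist(),(d>0).mean())
print(r.read_state())
E
```

```text
top [[515.8813579021833, 0.0, 318.9557356454941], [0.0, 515.8813579021833, 194.14321388125046], [0.0, 0.0, 1.0]] [2.830e-01 1.000e-03 1.676e+00] [[0.03, -1.0, 0.01], [-0.99, -0.03, -0.15], [0.15, -0.0, -0.99]] 0.996015625
side [[399.1468457691133, 0.0, 316.8948432338902], [0.0, 399.1468457691133, 195.59494145977328], [0.0, 0.0, 1.0]] [ 0.455 -0.943  0.471] [[1.0, -0.06, 0.02], [-0.0, -0.36, -0.93], [0.06, 0.93, -0.36]] 0.99615625
{'time_s': 0.1, 'joint_positions': array([-1.45397640e+00,  3.42670638e-01,  1.52488310e+00, -4.72778421e-05,
        1.27538945e+00, -1.45986400e-01]), 'dq': array([-0.00088811, -0.00135228, -0.00365245, -0.00055109, -0.00042379,
       -0.00187638]), 'tau': array([ 1.52157136e-03, -4.34448302e+01, -2.46490592e+01, -1.62897527e-04,
        4.70192768e-03, -8.89315032e-06]), 'eef_pos': array([ 0.13637035, -0.50666413,  0.2556997 ]), 'eef_rot': array([ 9.91377890e-01,  1.31032147e-01, -1.27607162e-05, -6.75522923e-04]), 'contact_force': array([ 0.3362352 ,  0.37572262, -0.04630073]), 'torque': array([-0.0091437 , -0.01544815,  0.0027451 ]), 'grip_width': 0.08527191201961717}
```

View pics/top0.png

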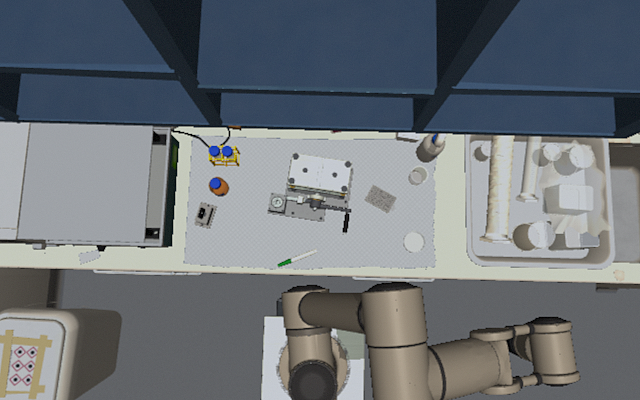

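View pics/side0.png

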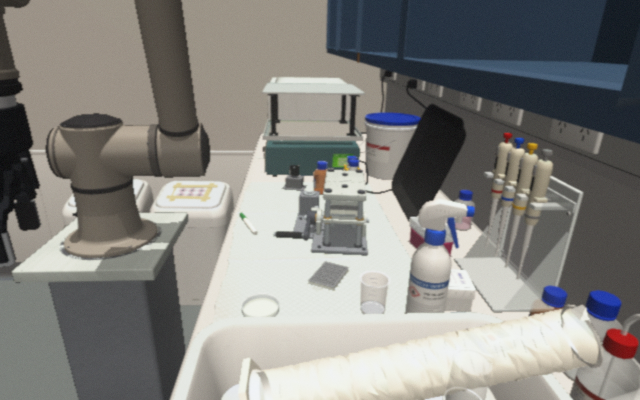

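Top view: press at about (320,180), lever grip (346,221), lock barrel (277,203), key in holder (205,214), grey look-alike plate (380,198), bottle (218,186), beaker (418,175), dish (413,242), marker (297,258).

Run:
```python
from h import *
z=np.load('pics/top0.npz');p,d=z['p'],z['d'];W=world('top',d)
c=p[130:270,180:440]; save('crop1.png',cv2.resize(c,None,fx=3,fy=3,interpolation=cv2.INTER_CUBIC))
for n,(u,v) in dict(grip=(346,221),lock=(277,203),key=(205,212),holder=(203,222),bottle=(218,184),beaker=(418,175),dish=(413,242),shelf=(320,120),shelf2=(320,60),cross=(320,175),bench=(250,240),lookplate=(380,198)).items(): print(n,W[v,u].round(3))
# press crosshead: high points
b=W[130:270,260:365].reshape(-1,3); s=b[(b[:,2]>.145)&(b[:,2]<.175)]
r_=cv2.minAreaRect((s[:,:2]*1000).astype(np.float32)); print('crosshead',len(s),s.mean(0),r_)
R=W[180:260,185:225].reshape(-1,3); h=R[(R[:,2]>.03)&(R[:,2]<.12)]
print(h.mean(0),cv2.minAreaRect((h[:,:2]*1000).astype(np.float32)),h[:,2].max())
```

```text
grip [ 0.451 -0.092  0.058]
lock [0.503 0.128 0.051]
key [0.469 0.356 0.043]
holder [0.438 0.361 0.04 ]
bottle [0.551 0.308 0.103]
beaker [ 0.616 -0.331  0.002]
dish [ 0.393 -0.311  0.018]
shelf [ 0.659 -0.001  0.449]
shelf2 [0.704 0.002 0.704]
cross [ 0.578 -0.006  0.154]
bench [ 0.387  0.214 -0.001]
lookplate [ 0.534 -0.205  0.013]
crosshead 1798 [ 0.58506014 -0.00337882  0.15057433] ((585.3643188476562, -3.0868453979492188), (183.6218719482422, 100.51924133300781), 82.71552276611328)
[0.50417897 0.33884154 0.06486709] ((504.559326171875, 342.59832763671875), (54.064674377441406, 154.53103637695312), 64.1395263671875) 0.11142964887582285
```

View pics/crop1.png

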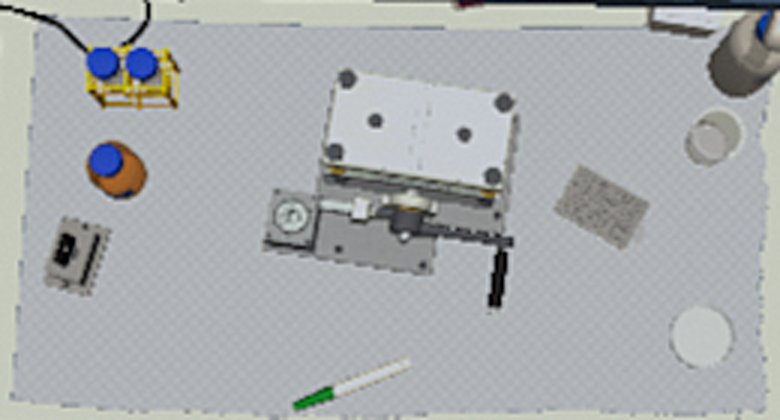

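Crop: key is the black block at (65,248), in the grey holder; next to it a second dark bar (90,258), to be checked up close. Lock barrel (290,215); grip (497,280). Likely mix-ups: black key grip vs dark bar on the holder; the marker (350,385), and the grey plate (602,205) is not the white lidded one. Now a wrist close-up.

```bash
cat >> h.py <<'E'
def down(a):  # tool down, jaws opening along world angle a
    z=np.array([0,0,-1.]);y=np.array([np.cos(a),np.sin(a),0]);return Ro.from_matrix(np.c_[np.cross(y,z),y,z]).as_quat()
def best(a,pos):  # choose the half-turn with the smaller last joint
    c=[(abs(j[5]),down(b)) for b in(a,a+np.pi) if (j:=r.solve_ik(pos,down(b))) is not None]
    return min(c,key=lambda t:t[0])[1]
def wray(st,uv):  # wrist pixels -> world rays
    m=optics.camera_model('wrist');K=m['K'];T=m['tool_from_camera'];uv=np.atleast_2d(uv).astype(float)
    d=(uv-[K[0,2],K[1,2]])/[K[0,0],K[1,1]];t=np.linalg.norm(d,axis=1,keepdims=True)
    c=np.c_[np.sinc(t/np.pi)*d,np.cos(t)]
    A=Ro.from_quat(st['eef_rot']);return A.apply(T[:3,3])+st['eef_pos'],A.apply(c@T[:3,:3].T)
def onplane(st,uv,z):
    o,d=wray(st,uv);return o+d*((z-o[2])/d[:,2:])
def look(n):
    st=r.read_state();p,d=optics.get_image('wrist');save(n+'.png',p);np.savez('pics/'+n+'.npz',p=p,d=d,eef_pos=st['eef_pos'],eef_rot=st['eef_rot']);return st,p,d
def wworld(st,d):
    v,u=np.mgrid[:400,:640];o,ray=wray(st,np.c_[u.ravel(),v.ravel()])
    m=optics.camera_model('wrist');zc=Ro.from_quat(st['eef_rot']).apply(m['tool_from_camera'][:3,2])
    return (o+ray*(d.ravel()/(ray@zc))[:,None]).reshape(400,640,3)
E
python3 - <<'E'
from h import *
m=optics.camera_model('wrist');print(m['K'].round(1).tolist(),m['tool_from_camera'].round(3).tolist())
q=best(np.pi/2,[.44,.33,.25]);r.reach([.44,.33,.25],q)
st,p,d=look('w1');print(r.read_state()['time_s'],st['eef_pos'],st['joint_positions'].round(2))
E
```

```text
[[309.7, 0.0, 319.6], [0.0, 309.7, 198.3], [0.0, 0.0, 1.0]] [[0.0, -0.958, -0.287, 0.072], [1.0, 0.0, 0.0, -0.001], [-0.0, -0.287, 0.958, -0.118], [0.0, 0.0, 0.0, 1.0]]
3.2667 [0.44044901 0.32939862 0.24999703] [ 0.5   0.39  1.46 -0.    1.28 -1.07]
```

View pics/w1.png

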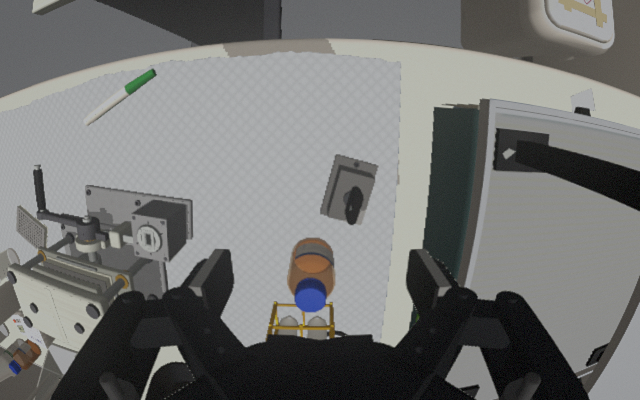

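Wrist view: key (black grip, on collar) at (352,205), in holder (350,190); lock barrel (149,238); lever grip (39,190). The "dark bar" was only the key's shadow; one key candidate. Measure.

```bash
cat > m.py <<'E'
from h import *
def key(n,win=(320,380,140,230)):
    z=np.load(f'pics/{n}.npz');p,d=z['p'],z['d'];W=wworld(z,d)
    u0,u1,v0,v1=win;S=np.zeros((400,640),bool);S[v0:v1,u0:u1]=1
    def rect(mask,zz):
        uv=np.argwhere(mask)[:,::-1];P=onplane(z,uv,zz)[:,:2]*1000
        return cv2.minAreaRect(P.astype(np.float32)),len(P)
    k=S&(W[...,2]>.074)&(W[...,2]<.1);print('zmed',np.median(W[...,2][k]),'key top',rect(k,.083))
    h=S&(W[...,2]>.034)&(W[...,2]<.044)&(p.max(2)>60);print('holder top',rect(h,.04))
    f=S&(W[...,2]>.034);
    return z,p,d,W
if __name__=='__main__':
    key('w1')
E
python3 m.py
python3 - <<'E'
from h import *
z=np.load('pics/w1.npz');p=z['p'];save('w1c.png',cv2.resize(p[140:240,300:400],None,fx=6,fy=6,interpolation=cv2.INTER_CUBIC))
W=wworld(z,z['d']);print(W[205,352],W[190,330],W[185,362],W[130,300])
E
```

```text
zmed 0.08201351393105905 key top (((462.00970458984375, 363.77825927734375), (11.351174354553223, 33.72376251220703), 76.07746887207031), 336)
holder top (((463.5131530761719, 364.39410400390625), (41.52556610107422, 58.4126091003418), 74.98204803466797), 1267)
[0.45961996 0.36160022 0.07924632] [0.46407778 0.34233367 0.00594508] [0.4491566  0.37628961 0.0402281 ] [0.39198645 0.30668695 0.00078019]
```

View pics/w1c.png

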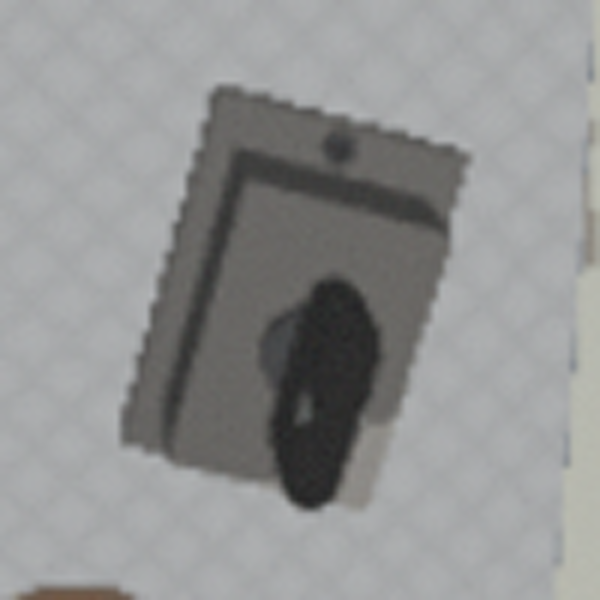

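Key top 34 x 11 mm at z 0.082, holder top 58 x 41.5 mm: sizes agree; key centre (0.462,0.364), wide axis at -14°. Grasp it.

Run:
```python
from h import *
a=np.deg2rad(75.8);P=np.array([.4623,.364,.073])
q=best(a,P);command_gripper(.05,40)
r.reach(P+[0,0,.07],q);print('stop',r.move_straight(P,q,.1,15))
command_gripper(.0,60);s=r.read_state();print(s['grip_width'],s['eef_pos'],s['contact_force'])
r.move_straight(P+[0,0,.08],q,.12);s=r.read_state();print(s['grip_width'],s['contact_force'],s['joint_positions'].round(2))
H=[.48,.085,.25];q=best(np.deg2rad(82.7),H);r.reach(H,q);st,p,d=look('w2');print(st['time_s'],st['joint_positions'].round(2))
```

```text
stop False
0.00924631199056956 [0.46256461 0.36418991 0.07359213] [-0.73813287  1.04303464  5.67430584]
0.008857591790334001 [-0.20017631 -0.37864006 -0.54751974] [ 0.54  0.55  1.49 -0.    1.1  -0.79]
7.4833 [ 0.02  0.28  1.63  0.    1.23 -1.42]
```

View pics/w2.png

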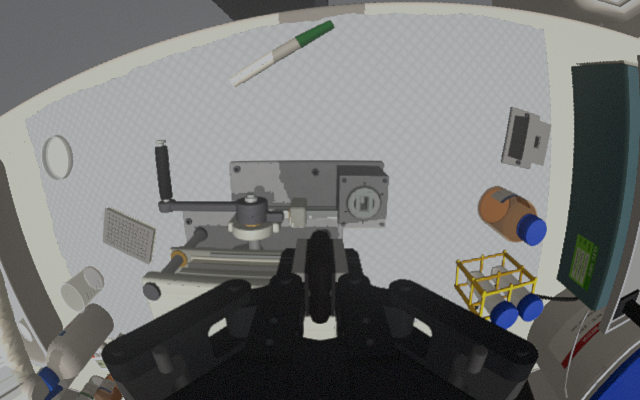

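Wrist view: key held (320,280), lock barrel (364,203) with its slot upright in the image, lever grip (164,173), camshaft boss (250,212). Measure barrel, housing and sleeve.

Run:
```python
from h import *
z=np.load('pics/w2.npz');p,d=z['p'],z['d'];W=wworld(z,d);Z=W[...,2]
save('w2c.png',np.hstack([cv2.resize(p[150:250,320:410],None,fx=4,fy=4,interpolation=cv2.INTER_CUBIC),cv2.resize(p[130:230,140:240],None,fx=4,fy=4,interpolation=cv2.INTER_CUBIC)]))
g=cv2.cvtColor(p,cv2.COLOR_RGB2GRAY);S=lambda u0,u1,v0,v1:np.pad(np.ones((v1-v0,u1-u0),bool),((v0,400-v1),(u0,640-u1)))
def rect(m,zz):
    uv=np.argwhere(m)[:,::-1];P=(onplane(z,uv,zz)[:,:2]*1000).astype(np.float32);print(len(P),cv2.minAreaRect(P),'mean',P.mean(0));return P
L=S(325,400,155,240);h=L&(Z>.058)&(Z<.08)
print('housing z',np.median(Z[h]));rect(h,.068)
b=L&(Z>.0695)&(Z<.08);print('barrel',np.median(Z[b]));P=rect(b,.072);print(cv2.minEnclosingCircle(P))
s=S(350,378,188,218)&(Z<.064);print('slot');rect(s,.072)
G=S(150,178,140,202)&(p.max(2)<75)&(Z>.03)
print('grip z',np.percentile(Z[G],[5,50,95]));P=rect(G,.052)
print(wworld(z,d)[173,164],W[160,280])
```

```text
housing z 0.06837761901734904
2666 ((503.9494323730469, 127.22569274902344), (50.822349548339844, 59.11165237426758), 83.07528686523438) mean [503.31244  126.955666]
barrel 0.07167111819784827
761 ((503.0061950683594, 126.1928482055664), (46.969078063964844, 53.06294250488281), 86.29792022705078) mean [503.86557 127.39113]
((503.41900634765625, 127.00639343261719), 31.916414260864258)
slot
66 ((499.59686279296875, 128.9536895751953), (25.188526153564453, 18.404315948486328), 85.55713653564453) mean [502.61038 127.29505]
grip z [0.04782108 0.05372252 0.05598926]
641 ((449.04052734375, -88.397216796875), (19.151321411132812, 64.34501647949219), 84.55508422851562) mean [447.7446  -88.91296]
[ 0.44762756 -0.08719303  0.05315821] [0.46027408 0.04121184 0.00670452]
```

View pics/w2c.png

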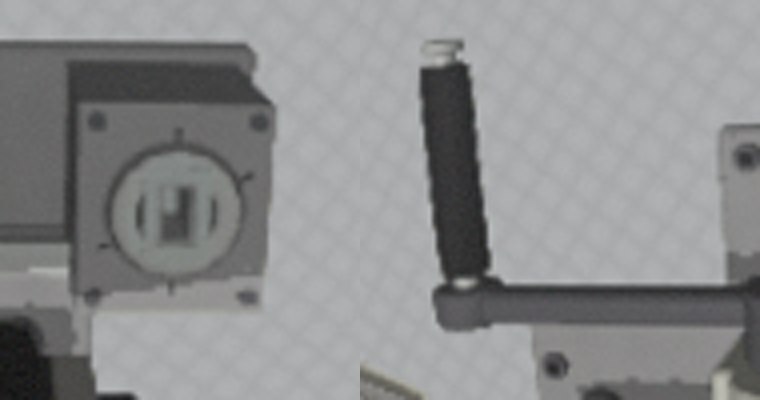

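Run:
```python
from h import *
z=np.load('pics/w2.npz');c=onplane(z,[[363.2,202.4]],.072)[0];print('lock',c)
e=onplane(z,[[320+x/4-.4,150+y/4-.4] for x,y in((107,211),(242,211),(175,147),(175,275))],.072);print('diam',np.linalg.norm(e[0]-e[1]),np.linalg.norm(e[2]-e[3]))
P=np.array([c[0],c[1],.155]);q=best(np.deg2rad(83),P)
r.move_straight([*P[:2],.2],q,.15);r.move_straight(P,q,.1)
hit=r.move_straight([*P[:2],.104],q,.03,12);s=r.read_state();print(hit,s['eef_pos'],s['contact_force'],s['torque'],s['grip_width'],s['time_s'])
```

```text
lock [0.50370296 0.1271234  0.072     ]
diam 0.034419874252227915 0.033760110920287516
True [0.50369315 0.12711143 0.10554802] [-1.50118533 -0.90499163  4.46037207] [-0.06479989  0.1635099   0.06136958] 0.008940620336456392 10.3
```

Key went home exactly where expected (TCP z 0.1055). Turn clockwise, watching the moment.

Run:
```python
from h import *
s=r.read_state();p0=s['eef_pos'];y=Ro.from_quat(s['eef_rot']).as_matrix()[:,1];a=np.arctan2(y[1],y[0])
j0=s['joint_positions']
for t in [.3,.6,.9,1.1,1.2,1.3,1.36,1.42]:
    j=r.solve_ik([*p0[:2],.1053],down(a-t));r.movej(j);s=r.read_state()
    yy=Ro.from_quat(s['eef_rot']).as_matrix()[:,1];act=a-np.arctan2(yy[1],yy[0])
    print(t,round(act,3),s['contact_force'].round(1),s['torque'].round(3),s['joint_positions'].round(2)[5],s['time_s'])
    if abs(s['torque'][2])>.7:break
st,p,d=look('w3')
```

```text
0.3 0.296 [1.6 5.9 0.1] [ 1.024 -0.241  0.058] -1.05 10.6917
0.6 0.596 [ 1.8  7.3 -0.5] [ 1.363 -0.349  0.032] -0.75 11.0833
0.9 0.896 [ 2.7  8.2 -1.5] [ 1.647 -0.572  0.036] -0.45 11.475
1.1 1.097 [ 4.3 10.3 -2.3] [ 1.802 -0.779  0.067] -0.25 11.7833
1.2 1.197 [ 4.2  9.1 -3.2] [ 1.816 -0.866  0.105] -0.15 12.0333
1.3 1.297 [ 3.9  9.4 -3.2] [ 1.812 -0.889  0.046] -0.05 12.2833
1.36 1.356 [ 6.6  9.9 -3.5] [ 1.819 -1.07   0.067] 0.01 12.5333
1.42 1.416 [ 6.5  8.8 -4.9] [ 1.787 -1.231  0.25 ] 0.07 12.7833
```

Run:
```python
from h import *
s=r.read_state();p0=s['eef_pos'];y=Ro.from_quat(s['eef_rot']).as_matrix()[:,1];a=np.arctan2(y[1],y[0])
for t in [.04,.08]:
    r.movej(r.solve_ik([*p0[:2],.1053],down(a-t)));s=r.read_state();print(t,s['contact_force'].round(1),s['torque'].round(3),s['grip_width'])
    if abs(s['torque'][2])>.5:break
command_gripper(.045);s=r.read_state();print(s['contact_force'].round(1))
P=s['eef_pos'];q=s['eef_rot'];r.move_straight(P+[0,0,.08],q,.12)
H=[.48,.085,.25];r.reach(H,best(np.deg2rad(83),H));st,p,d=look('w4');print(st['time_s'])
save('w4c.png',np.hstack([cv2.resize(p[130:250,310:430],None,fx=4,fy=4,interpolation=cv2.INTER_CUBIC),cv2.resize(p[130:250,200:320],None,fx=2.5,fy=4,interpolation=cv2.INTER_CUBIC)]))
W=wworld(st,d);Z=W[...,2];m=np.zeros((400,640),bool);m[130:250,310:430]=1
m&=(Z>.105)&(Z<.14);uv=np.argwhere(m)[:,::-1];print(len(uv),np.percentile(Z[m],[50,95]),cv2.minAreaRect((onplane(st,uv,.115)[:,:2]*1000).astype(np.float32)))
```

```text
0.04 [1.6 5.7 2.3] [ 1.058 -0.274  0.341] 0.009196187603169466
0.08 [2.  5.6 1.2] [ 1.064 -0.275  0.453] 0.009370064218297123
[0.7 0.  0.9]
15.9917
446 [0.11376046 0.11556705] ((502.7144470214844, 126.4204330444336), (12.791954040527344, 32.227264404296875), 9.540692329406738)
```

View pics/w4c.png

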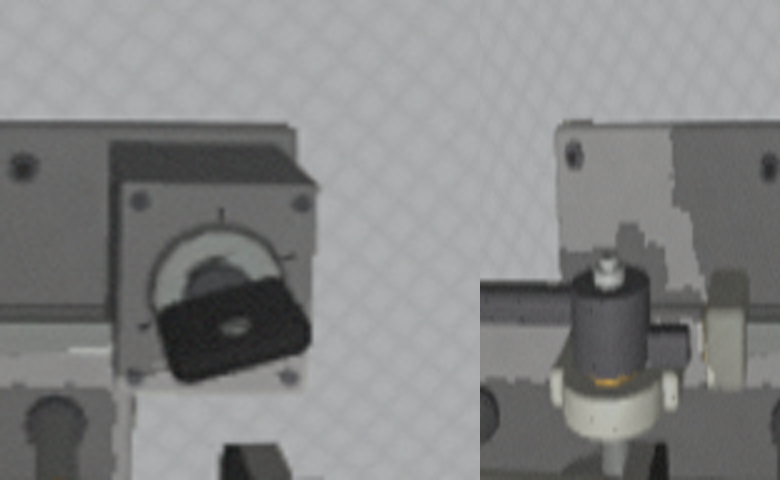

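Key home (top z 0.1155) at 1.28 rad = 1.1 + play; barrel at the stop, bolt clear of the lever boss. Now measure the lever grip closer.

Run:
```python
from h import *
q=down(0);H=[.43,-.105,.23];q=best(np.deg2rad(83),H);r.reach(H,q);st,p,d=look('w5')
z=st;W=wworld(z,d);Z=W[...,2];X=W[...,0];Y=W[...,1]
m=(p.max(2)<75)&(Z>.025)&(Z<.07)&(X>.39)&(X<.52)&(Y>-.13)&(Y<-.05)
m=cv2.morphologyEx(m.astype(np.uint8),cv2.MORPH_OPEN,np.ones((5,5)))
n,l,s,c=cv2.connectedComponentsWithStats(m)
for i in range(1,n):
    if s[i,4]<100:continue
    uv=np.argwhere(l==i)[:,::-1];P=(onplane(z,uv,.049)[:,:2]*1000).astype(np.float32);print(s[i],c[i].round(1),cv2.minAreaRect(P),P.mean(0))
st4=np.load('pics/w2.npz');print(onplane(st4,[[160.4,146.2],[166.1,198.8]],.047)*1000)
print(st['time_s']);save('w5c.png',cv2.resize(p[60:340,160:480],None,fx=2,fy=2))
```

```text
[297 136  15  62 862] [304.4 165.9] ((446.2886657714844, -91.32628631591797), (13.60521411895752, 61.30088806152344), 82.76837921142578) [447.21985  -91.787796]
[[419.38855785 -88.88587729  47.        ]
 [481.19676967 -96.84944643  47.        ]]
18.35
```

View pics/w5c.png

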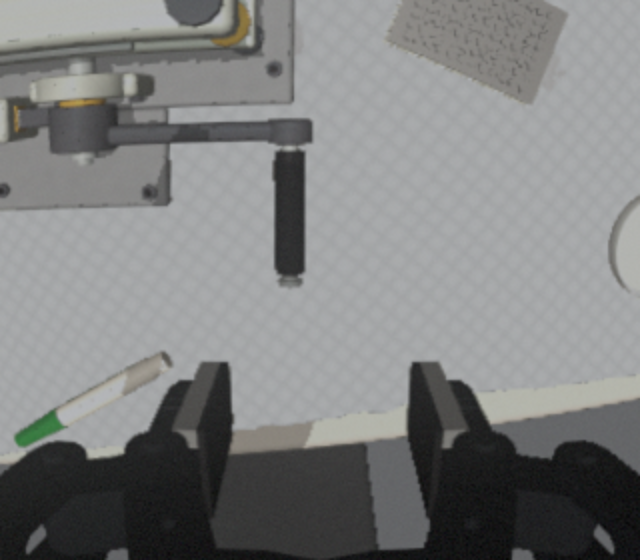

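Sleeve seen at crop (289,212), centre about (0.4485,-0.092), length 61-62 mm, both views within 4 mm along the sleeve and 1.5 mm across it. I'll grasp with the camera turned to the robot side, away from the crosshead.

Run:
```python
from h import *
a=np.deg2rad(82.8);q=next(down(b) for b in(a,a+np.pi) if Ro.from_quat(down(b)).as_matrix()[0,0]<0)
P=np.array([.4475,-.092,.053])
r.reach([.44,-.092,.2],q);r.move_straight(P+[0,0,.05],q,.12)
print(r.move_straight(P,q,.08,12));f0=r.read_state()['contact_force']
command_gripper(0,30);s=r.read_state();oy=np.array([np.cos(a),np.sin(a)])
print(s['eef_pos'],s['grip_width'],f0.round(1),s['contact_force'].round(1),'own y force',s['contact_force'][:2]@oy,s['joint_positions'].round(2),s['time_s'])
for t in np.deg2rad([30,60,90]): # feasibility
    L=P[:2]+oy*.105;g=np.r_[L-oy*.105*np.cos(t),.053+.105*np.sin(t)];print(r.solve_ik(g,q))
```

```text
False
[ 0.44780996 -0.09207637  0.05341841] 0.01524955770211583 [ 0.1  0.  -0.1] [0.2 0.6 3.1] own y force 0.6023750860402638 [-0.37  0.51  1.95  0.    0.68 -1.82] 23.1167
[-3.40339254e-01  4.13065327e-01  1.90672477e+00 -4.44089210e-16
  8.21802560e-01 -1.78547188e+00]
[-2.56076262e-01  3.51568308e-01  1.86543406e+00 -4.44089210e-16
  9.24590284e-01 -1.70120888e+00]
[-1.40143290e-01  3.39028265e-01  1.83550132e+00 -4.44089210e-16
  9.67063067e-01 -1.58527591e+00]
```

Run:
```python
from h import *
a=np.deg2rad(82.8);oy=np.r_[np.cos(a),np.sin(a),0];k=np.array([0,0,1.])
command_gripper(0,60);s=r.read_state();q=s['eef_rot'];C=s['eef_pos']+oy*.105;C[2]=.053;f0=s['contact_force']
np.save('C.npy',C)
for t in range(10,91,10):
    t=np.deg2rad(t);rad=-oy*np.cos(t)+k*np.sin(t);tan=oy*np.sin(t)+k*np.cos(t)
    r.move_straight(C+.105*rad,q,.06);s=r.read_state();f=s['contact_force'];e=s['eef_pos']-C
    print(round(np.rad2deg(t)),'rad',round(f@rad,1),'tan',round(f@tan,1),'ang',np.rad2deg(np.arctan2(e[2],-e@oy)).round(1),s['grip_width'].round(4),f.round(1))
    if abs(f@rad)>25 or abs(f@tan)>35:break
print(s['time_s']);st,p,d=look('w6')
p,d=optics.get_image('side');save('s6.png',cv2.resize(p[150:290,230:400],None,fx=4,fy=4,interpolation=cv2.INTER_CUBIC))
```

```text
Traceback (most recent call last):
AttributeError: 'float' object has no attribute 'round'
```

Run:
```python
from h import *
a=np.deg2rad(82.8);oy=np.r_[np.cos(a),np.sin(a),0];k=np.array([0,0,1.])
s=r.read_state();q=s['eef_rot'];C=np.load('C.npy');print(s['contact_force'])
for t in range(20,91,10):
    t=np.deg2rad(t);rad=-oy*np.cos(t)+k*np.sin(t);tan=oy*np.sin(t)+k*np.cos(t)
    r.move_straight(C+.105*rad,q,.06);s=r.read_state();f=s['contact_force'];e=s['eef_pos']-C
    print('%.0f rad %.1f tan %.1f ang %.1f w %.4f'%(np.rad2deg(t),f@rad,f@tan,np.rad2deg(np.arctan2(e[2],-e@oy)),s['grip_width']))
    if abs(f@rad)>25 or abs(f@tan)>35:break
print(s['time_s'],s['eef_pos']);st,p,d=look('w6')
p2,d=optics.get_image('side');save('s6.png',p2)
A=cv2.resize(p[100:380,120:440],(400,350));B=cv2.resize(p2[150:290,230:390],(400,350),interpolation=cv2.INTER_CUBIC);save('v6.png',np.hstack([A,B]))
```

```text
[ 0.94682743 -0.81105432 -2.27493688]
20 rad 1.7 tan -3.3 ang 20.0 w 0.0146
30 rad 4.2 tan -3.1 ang 29.9 w 0.0146
40 rad 5.0 tan -2.2 ang 39.8 w 0.0147
50 rad 6.7 tan -4.0 ang 49.8 w 0.0144
60 rad 7.3 tan -3.6 ang 59.7 w 0.0146
70 rad 8.9 tan -3.8 ang 69.8 w 0.0144
80 rad 8.6 tan -2.9 ang 80.0 w 0.0149
90 rad 8.8 tan -2.2 ang 90.1 w 0.0147
27.4583 [0.46133413 0.01233191 0.15826492]
```

View pics/v6.png

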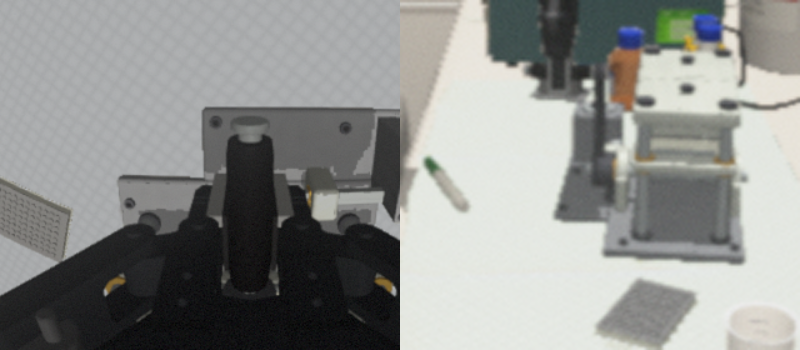

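Left: sleeve still between the fingers, directly over the camshaft. Right: lever upright, bed and plate lifted to the pressure plate, bystanders standing. Final check and hand-in.

Run:
```python
from h import *
# bystanders, from the top view before/after
z=np.load('pics/top0.npz');p,d=optics.get_image('top')
for n,(u,v) in dict(bottle=(218,184),beaker=(418,175),dish=(413,242)).items():
    print(n,np.abs(p[v-12:v+12,u-12:u+12].astype(int)-z['p'][v-12:v+12,u-12:u+12]).mean().round(1))
r.hold(.5);s=r.read_state();e=s['eef_pos']-np.load('C.npy');print(s['eef_pos'],e,s['contact_force'],s['grip_width'],s['time_s'])
r.finish_job()
```

```text
bottle 1.5
beaker 1.3
dish 1.3
[0.46126969 0.01213666 0.15823736] [2.78932460e-04 3.81417310e-05 1.05237363e-01] [-2.25113749 -1.84000567  8.5247404 ] 0.014104004461166688 28.1083
the job is handed in; nothing more can be done
```

I unlocked the press with the key and left the key in the lock. I then swung the lever straight up and handed the job in at 28.1 s, still gripping the lever there.

- **Key home:** its top stood at z = 0.1155, so its centre was 24 to 25 mm above the lock mouth, as it should be.
- **Key turned:** it ended at about 1.28 rad, which is the 1.1 rad stop plus play. The turning moment rose to 0.45 N m at the end, against about 0.06 N m to turn the barrel. The lever then swung freely, with no blocking from the bolt.
- **Lever:** the tool finished at 90.0° on the lever's circle. The wrist picture showed the sleeve still between the fingers. The last reading was about 9 N on the tool, mostly upward, and steady.
- **Bystanders:** the top picture showed no change around the bottle, beaker or dish.

Two limits on these checks:
- **Bed lift and plate contact:** I did not measure these as numbers. I inferred them from the lever angle and the side picture.
- **Grip position:** the two wrist views of the grip differed by about 4 mm along the sleeve and 1.5 mm across it. I used a point between them, and there was almost no sideways force when the fingers closed (0.6 N).

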